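# Roll-test two rollers under a gap gauge and reject the one that rocks

### The arm

A 6-joint arm with a two-finger parallel gripper is mounted at the origin on a cart in front of the work surface, level with it; the furniture and walls round the work are solid. World frame = base frame: x ahead of the robot, y to its left, z up, the work surface at z = 0. Lengths are in mm, angles in degrees, forces in N, time in s.
With the tool pointing down it reaches from about 350 to 925 mm from the base axis. Payload 6.4 kg.
Tool frame: the origin (TCP) lies midway between the tips of the shut fingers; the grasp point (between the pads) lies 19 mm behind it (grip_point_offset is the z of the grasp point in the tool frame, in mm); z points along the fingers, y is the line along which they close (so a half turn about z gives the same grasp; the last joint's range is limited). The gripper opens to 94 mm and grips with 3 to 60 N. Pads are 16 mm wide; open, the fingers measure 119 mm over their backs; the gripper's body (75 mm by 177 mm) begins 78 mm behind the grasp point.
Start: joints at [61.301, 14.043, 89.255, -0, 76.702, -9.975], TCP at [208.656, 615.61, 205.455] pointing down, gripper open.
Joint ranges: [-179.41, 179.41], [-58.25, 129.5], [7.25, 145.43], [-54.29, 234.29], [11.92, 165.04], [-157.13, 157.13]. Speed limits (degrees/s): [147.25, 147.25, 180, 180, 180, 180].

### API

Orientations are given as a 3x3 rotation matrix whose columns are the frame's x, y, z axes.
In Python, from bench import * gives the robot as it stands. The module is installed in compiled form; this text tells all that it offers.
- The arm moves only by the tool send_rows, never from a script. Its argument "motion" is text: rows parted by semicolons, each of 7 numbers parted by spaces: the turn, a rotation vector about the tool's x, y, z in rad, then the shift along the tool's x, y, z in mm, then the opening, from 0 (shut) to 1 (fully open). A call has 1 to 20 rows; each row shifts and turns the commanded pose from where the row before left it, along the tool's axes as they then stand; what a row does not reach is not made up. A row lasts 1/10 s, in which the tool goes at most 50 mm and 8.59 degrees, less where a joint would pass 70% of its speed; a pose out of reach is approached as far as the arm can. A call with a gripper value outside its range is refused whole. The fingers move at their own pace and stop on an object; "newtons" is the grip in N (left out, the last holds). Time passes only in rows, so rows that do not move let the fingers close. It gives the time, the measured TCP pose, the force, the opening and the grip force at its end, in the units of the state.
- get_state(): the state, without advancing time (a new reading comes with each control period).
- capture(name): name is "scene" or "top"; returns the picture (400x640x3 uint8, blue, green, red); there is no depth.
- camera_model(name): a dict with "fx", "fy", "cx", "cy" (pixels), "extrinsics" (4x4, takes a point from world to camera coordinates). Camera axes: x right, y down, z forward; pixel columns grow to the right and rows downward; lengths in mm; the calibration is good to about 2 mm. A picture is of the moment at which its call begins. camera_model takes no time and is no camera call.
- finish_job(): hands the job in; it is judged then, once.
The state is a dict: "time": time; "joints": joint angles; "dq": joint speeds; "tau": joint torques, N m; "ee_pos": TCP position; "eef_rot": TCP orientation; "wrist_force": force on the tool from outside, world axes, zero at the start; "ft_torque": the same for the moment, N m; "finger_gap": opening from 0.0 (shut) to 1.0 (fully open); "gripper_force": force on a finger pad.
Only numpy, scipy, OpenCV 4.12 (cv2) and the standard library are available. Lean on these libraries where they do the work, as an engineer would, in place of code of your own. Each camera call takes 0.05 s, during which the arm holds its last target. There are 200 camera calls.

### The job

Roll each of the two black rollers along the flat plate towards the gap gauge by pushing it gently from behind: a round roller rolls freely under the gauge's jaws and on into the trough at the far end, an out-of-round one rocks and catches on the gauge. Never force a roller that catches: ease off, draw it back clear of the jaws, and lay it in the grey reject tray. Both rollers must be tried against the gauge, the round one must not be lifted off the lane, and the tape roll, hex key and plastic foot nearby must be left where they are.

Things in the scene. Friction and masses are not known exactly. Their poses are not given: they have to be found in the camera images.
- lane: Fixed lane: aluminium plate, dark side rails. Origin on its centre line at its underside (on a board, 11 mm over the worktop); own -y is the rolling direction, x across. Plate top 12 mm over the origin, flat from y = +192 mm (end strip 6 mm over the plate) to y = -105 mm; there it drops to the trough floor (3 mm up), which ends at a wall (30 mm high) at y = -165 mm. 115 mm wide between rails that stand 12 mm over the plate.
- gauge: Fixed gap gauge over the lane, aligned with it, at lane y = -60 mm. Origin on the centre line, level with the lane's. Two steel jaws, one over each end of a passing roller: underside 28 mm over the plate, top 50 mm over the origin, y = -15 to +15 mm; between them an open slot 56 mm wide along the centre line lets fingers follow a roller through. Delicate: at most 25 N may act on it.
- roller_1_center (a point): Centre of one black roller, 110 mm long, domed ends, axis (own x) across the lane, on the plate. Of the two, one is round, 26 mm in diameter; the other is out of round with three worn flats, 31 to 32 mm high, and does not pass the gauge. Which entry is which is not told, and either may be first. Centre 13 to 14 mm over the plate; 0.13 to 0.25 kg; smooth.
- roller_2_center (a point): Centre of the other black roller; same description. At the start the rollers lie 75 to 115 mm apart along the lane, the first 80 to 100 mm before the gauge's origin, both on its +y side.
- tray: Grey open reject tray on the worktop, fixed, in front of the lane, long side along its y. Origin at the centre of its underside; outside 110 mm (x) by 150 mm (y) by 28 mm high, walls 4 mm, floor about 4 mm thick.
- tape_amber: Bystander: roll of amber tape lying flat, 90 mm across, 24 mm high; origin at the centre of its underside.
- hex_key: Bystander: T-handle hex key lying flat, 85 x 159 x 16 mm; origin at the centre of its underside.
- foot_1: Bystander: light grey plastic foot standing upright, 35 mm across, 36 mm high; origin at the centre of its underside.
Things that resemble listed ones, but are neither listed nor needed, are in the scene too. Leave any red look-alike of the part that bears roller_2_center alone.

How it is judged (in metres and radians):
On the way:
1. the out-of-round roller has been rolled up against the gauge (contact force between roller_2 and gauge above 0.5 N), for 0.05 s.
At the end, for the whole second after the job is handed in: The round roller lies in the trough at the -y end of the lane (centre less than 21 mm over the lane's underside); the out-of-round roller, having been tried against the gauge, lies flat inside the reject tray (centre within its outline and below 30 mm); both at rest (y of roller_1_center in the frame of lane between -0.165 and -0.105 m and x of roller_1_center in the frame of lane between -0.0575 and 0.0575 m and z of roller_1_center in the frame of lane below 0.021 m and x of roller_2_center in the frame of tray between -0.055 and 0.055 m and y of roller_2_center in the frame of tray between -0.075 and 0.075 m and z of roller_2_center in the frame of tray below 0.03 m and angle between roller_2_center's own x axis and vertical above 1.4 rad and linear speed of each of roller_1, roller_2 below 0.02 m/s); the robot touches nothing.
It fails at once if more than 25 N on the gauge (contact force between gauge and anything else above 25 N).
It fails at once if the round roller lifted off the lane (centre more than 60 mm over the lane's underside) (z of roller_1_center in the frame of lane above 0.06 m).
It fails at once if the rejected roller dropped into the tray from a height (over 0.8 m/s while free of the fingers) (linear speed of roller_2 above 0.8 m/s and contact force between the fingers and roller_2 below 0.1 N).
It fails at once if the tape roll, hex key or plastic foot moved more than 20 mm (distance of any of tape_amber, hex_key, foot_1 from where it was at the start of the episode above 0.02 m).
It also fails if it takes over 67 s, if anything falls off the work surface, if the arm or the gripper's body presses on something with over 40 N, if the wrist force passes 120 N, or if a joint passes its speed limit or range.

## Working session

There is one attempt and no reset: what is moved stays moved. The work goes in short steps, Python scripts to look and compute and a tool call to move; the robot and the scene stay as the last step left them, time stands still between calls to the robot, and variables do not carry over. Pictures are saved under pics/ and viewed, at most 10 in all, crops included, and the job is handed in when it is done.

Besides the shell and the picture viewer there is one more tool, called after "Request:" as a command line: name --argument value ..., lists and objects as JSON in quotes. send_rows: Moves the arm, as the interface text tells. Its arguments: {"type":"object","properties":{"motion":{"type":"string"},"newtons":{"type":"number"}},"required":["motion"]}

```bash
mkdir -p pics
python3 - <<'E'
from bench import *
import cv2,numpy as np
for n in ("scene","top"):
    im=capture(n); cv2.imwrite(f"pics/{n}0.png",im)
    m=camera_model(n); print(n,m["fx"],m["fy"],m["cx"],m["cy"]); print(np.round(m["extrinsics"],3).tolist())
s=get_state(); print(s["time"],s["ee_pos"],s["eef_rot"],s["finger_gap"],s["wrist_force"])
E
```

```text
scene 518.3515128223228 518.3515128223228 323.2624874188524 204.50783021954402
[[-0.41, 0.912, -0.013, 196.032], [0.595, 0.257, -0.762, -263.612], [-0.692, -0.32, -0.648, 2111.163], [0.0, 0.0, 0.0, 1.0]]
top 505.5334527466672 505.5334527466672 320.66515531636037 199.85672508966547
[[-0.014, -1.0, 0.007, 35.316], [-0.985, 0.013, -0.17, 536.11], [0.17, -0.009, -0.985, 1417.665], [0.0, 0.0, 0.0, 1.0]]
0.1 [208.36645337 615.12158258 204.43880786] [[-9.47089013e-01  3.20969907e-01 -8.48952271e-04]
 [ 3.20970884e-01  9.47087789e-01 -1.55262493e-03]
 [ 3.05686449e-04 -1.74296298e-03 -9.99998434e-01]] 0.9982590017644835 [ 0.50922496 -0.0964763   0.74243035]
```

View pics/top0.png

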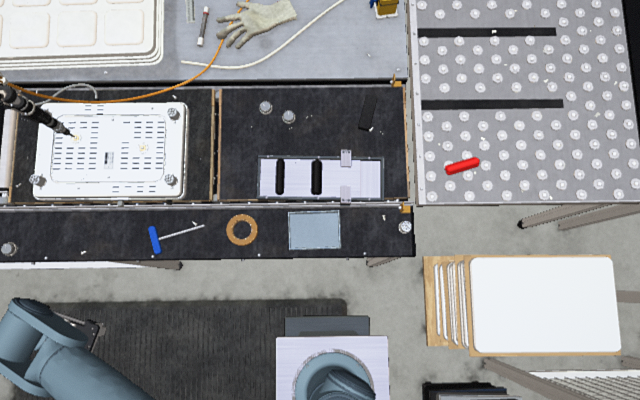

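View pics/scene0.png

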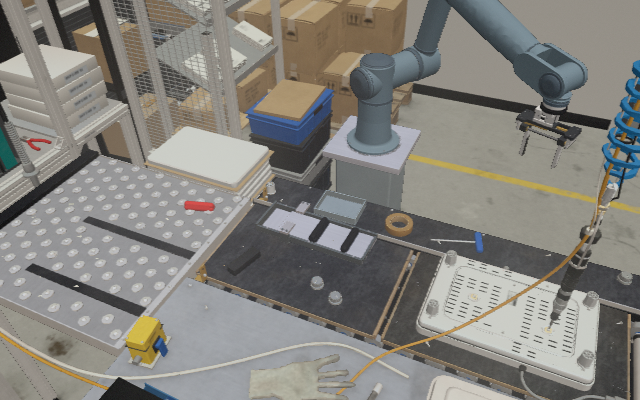

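Top view: lane plate from (258,157) to (382,200), gauge jaws at (346,158) and (346,194), black rollers at (280,176) and (316,176), grey tray at (314,230), tape at (241,230), hex key at (155,238), foot at about (405,227). The red look-alike at (462,166) on the ball table and a black bar at (368,115) off the lane are not the rollers. Next I measure and confirm this in a crop.

```bash
cat > h.py <<'E'
from bench import *
import cv2,numpy as np
def ray(n,uv,z):
    m=camera_model(n);E=np.array(m["extrinsics"]);R,t=E[:3,:3],E[:3,3]
    d=R.T@np.array([(uv[0]-m["cx"])/m["fx"],(uv[1]-m["cy"])/m["fy"],1]);c=-R.T@t
    return c+d*(z-c[2])/d[2]
def blobs(mask,amin=60):
    cs,_=cv2.findContours(mask.astype(np.uint8),cv2.RETR_EXTERNAL,cv2.CHAIN_APPROX_NONE)
    return [cv2.minAreaRect(c) for c in cs if cv2.contourArea(c)>amin]
def rollers(im,z=36,box=(255,150,385,205)):
    x0,y0,x1,y1=box; g=im[y0:y1,x0:x1].max(2)<60
    out=[]
    for r in blobs(g,100):
        uv=np.array(r[0])+[x0,y0]
        bp=cv2.boxPoints(r)+[x0,y0]; P=np.array([ray("top",p,z) for p in bp])
        e=[P[1]-P[0],P[2]-P[1]]; L=max(e,key=np.linalg.norm); W=min(e,key=np.linalg.norm)
        out.append((uv.round(1),ray("top",uv,z).round(1),round(np.linalg.norm(L),1),round(np.linalg.norm(W),1),round(np.degrees(np.arctan2(L[1],L[0])),1)))
    return out
E
python3 - <<'E'
from h import *
im=cv2.imread("pics/top0.png"); sc=cv2.imread("pics/scene0.png")
for r in rollers(im): print(r)
# plate
hsv=cv2.cvtColor(im,cv2.COLOR_BGR2HSV)
pl=np.zeros(im.shape[:2],np.uint8); pl[150:205,250:390]=(im[150:205,250:390].min(2)>140)
for r in blobs(pl,40):
    P=[ray("top",p,23).round(1)[:2].tolist() for p in cv2.boxPoints(r)]; print("plate",np.round(r[0]),P)
ty=np.zeros(im.shape[:2],np.uint8); ty[205:255,280:350]=(im[205:255,280:350].min(2)>95)
for r in blobs(ty,200):
    P=[ray("top",p,28).round(1)[:2].tolist() for p in cv2.boxPoints(r)]; print("tray",np.round(r[0]),P)
for n,uv,z in [("jaw1",(346,158),61),("jaw2",(346,194),61),("tape",(241,230),24),("foot",(405,227),36)]: print(n,ray("top",uv,z).round(0))
a=cv2.resize(im[145:265,230:420],None,fx=4,fy=4,interpolation=cv2.INTER_CUBIC)
cv2.imwrite("pics/c1.png",a)
cv2.imwrite("pics/c2.png",cv2.resize(sc[180:280,230:420],None,fx=4,fy=4,interpolation=cv2.INTER_CUBIC))
E
```

```text
(array([316.5, 176.5]), array([608.,  39.,  36.]), np.float64(105.2), np.float64(26.6), np.float64(179.2))
(array([279.5, 176. ]), array([610.9, 147.7,  36. ]), np.float64(108.2), np.float64(20.7), np.float64(179.9))
(array([301. , 152.5]), array([681.3,  84. ,  36. ]), np.float64(225.2), np.float64(15.3), np.float64(-90.7))
plate [287. 203.] [[534.1, 235.3], [539.1, 15.3], [530.9, 15.1], [525.9, 235.0]]
plate [325. 175.] [[551.9, 210.5], [712.2, 201.0], [680.4, -189.0], [520.9, -172.5]]
tray [314. 230.] [[506.7, 125.5], [509.6, -26.9], [397.9, -28.1], [395.1, 122.3]]
jaw1 [656. -47.  61.]
jaw2 [550. -45.  61.]
tape [454. 260.  24.]
foot [ 455. -215.   36.]
```

View pics/c1.png

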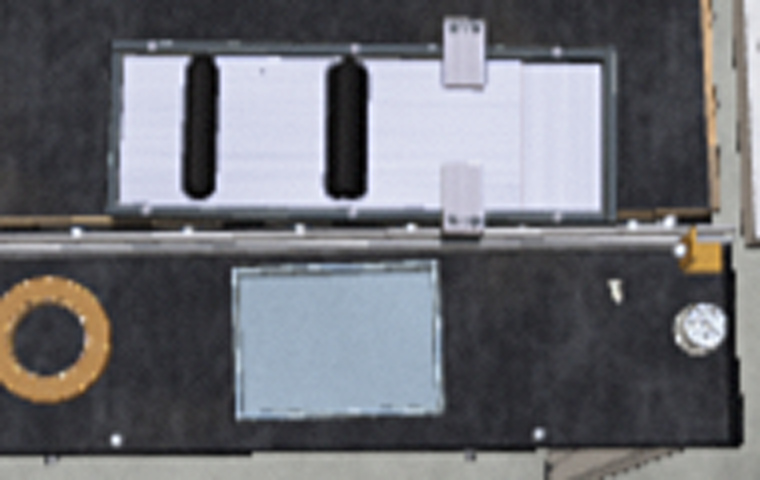

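View pics/c2.png

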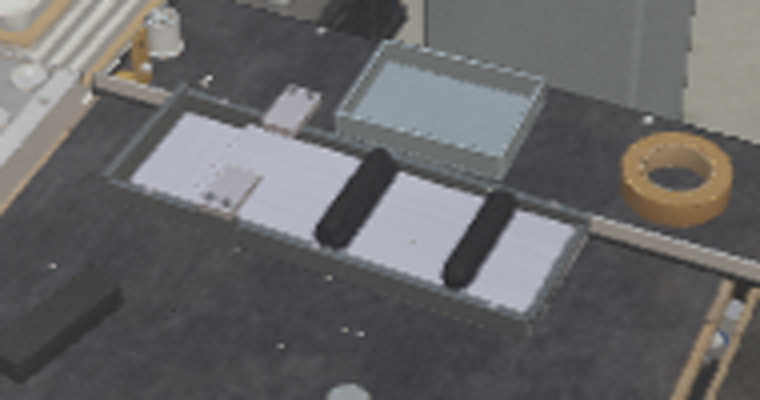

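The crop confirms it. The first roller (316,176) is visibly wider with flattened ends (26.6 vs 20.7 mm), so it is the out-of-round one. The roller at (280,176) is the round one. Both lie between the rails. Next: lane line, gauge and tray numbers.

Run:
```python
from h import *
c=lambda u,v:(230+(u-1.5)/4,145+(v-1.5)/4)
for n,p,z in [("inner TL",(124,57),23),("plate end T",(521,62),23),("inner BL",(120,207),23),("plate end B",(521,209),23),
 ("jawT L",(443,40),61),("jawT R",(486,40),61),("jawB L",(442,200),61),("jawB R",(484,200),61),("jawT inner",(465,86),61),("jawB inner",(464,164),61),
 ("rolA L",(327,128),39),("rolA R",(369,128),39),("rolB L",(184,128),36),("rolB R",(218,128),36),("rolA top",(347,57),36),("rolA bot",(347,199),36)]:
    print(n,ray("top",c(*p),z).round(1))
```

```text
inner TL [666.8 204.8  23. ]
plate end T [659.2 -91.   23. ]
inner BL [553.3 207.1  23. ]
plate end B [547.9 -87.9  23. ]
jawT L [666.7 -31.2  61. ]
jawT R [666.3 -62.5  61. ]
jawB L [548.4 -28.   61. ]
jawB R [548.  -58.2  61. ]
jawT inner [632.2 -46.5  61. ]
jawB inner [574.6 -44.4  61. ]
rolA L [607.2  54.1  39. ]
rolA R [606.8  23.3  39. ]
rolB L [609.2 159.1  36. ]
rolB R [608.9 134.1  36. ]
rolA top [661.3  38.7  36. ]
rolA bot [554.6  40.1  36. ]
```

Request:
send_rows --motion "0 0 -0.109 0 0 0 0.6; 0 0 -0.109 0 0 0 0.6; 0 0 -0.109 0 0 0 0.6; 0 0 0 -25 -36 0 0.6; 0 0 0 -25 -36 0 0.6; 0 0 0 -25 -36 0 0.6; 0 0 0 -25 -36 0 0.6; 0 0 0 -25 -36 0 0.6; 0 0 0 -25 -36 0 0.6; 0 0 0 -25 -36 0 0.6; 0 0 0 -25 -36 0 0.6; 0 0 0 -25 -36 0 0.6; 0 0 0 -25 -36 0 0.6; 0 0 0 -25 -36 0 0.6; 0 0 0 -25 -36 0 0.6; 0 0 0 -25 -36 0 0.6; 0 0 0 -25 -36 0 0.6; 0 0 0 -25 -36 0 0.6; 0 0 0 -25 -36 0 0.6" --newtons 20

```text
time: 2.0
ee_pos: [609.3, 38.1, 205.0]
eef_rot: [[-1.0, 0.0, -0.001], [0.0, 1.0, 0.0], [0.001, 0.0, -1.0]]
wrist_force: [-0.6, 0.4, 0.6]
finger_gap: 0.598
gripper_force: 0.0
```

Request:
send_rows --motion "0 0 0.02 2 1 35 0.6; 0 0 0 0 0 40 0.6; 0 0 0 0 0 40 0.6; 0 0 0 0 0 20 0.6; 0 0 0 0 0 5 0.6; 0 0 0 0 0 0 0.6"

```text
time: 2.6
ee_pos: [606.3, 40.8, 64.9]
eef_rot: [[-1.0, 0.02, -0.001], [0.02, 1.0, 0.0], [0.001, 0.0, -1.0]]
wrist_force: [-0.7, 0.5, -0.2]
finger_gap: 0.601
gripper_force: 0.0
```

Run:
```python
from h import *
t=capture("top"); s=capture("scene")
a=cv2.resize(t[145:245,240:400],(640,400),interpolation=cv2.INTER_CUBIC)
b=cv2.resize(s[170:265,270:370],None,fx=4,fy=4,interpolation=cv2.INTER_CUBIC)[:380]
a=cv2.resize(a,(400,250)); b=cv2.resize(b,(400,380)); o=np.zeros((380,800,3),np.uint8); o[:250,:400]=a; o[:,400:]=b
cv2.imwrite("pics/d1.png",o); print(get_state()["ee_pos"])
```

```text
[607.96476859  40.61019793  67.09604992]
```

View pics/d1.png

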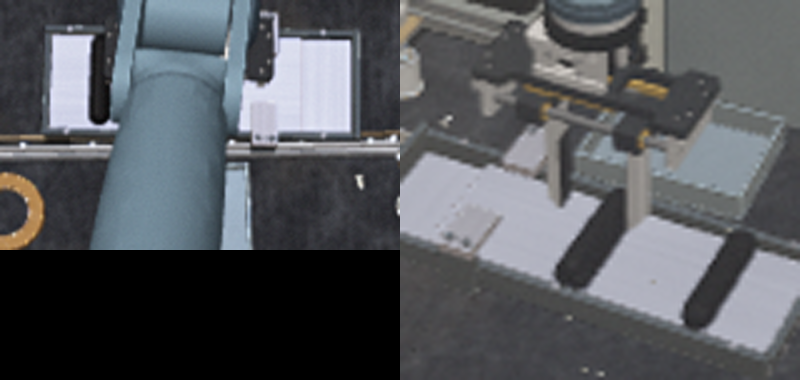

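The fingers straddle the first roller, with tips at about crop (557,203) and (632,228) either side of its axis. The second roller is untouched. Descending.

Request:
send_rows --motion "0 0 0 0 0 10 0.6; 0 0 0 0 0 10 0.6; 0 0 0 0 0 8 0.6; 0 0 0 0 0 8 0.6; 0 0 0 0 0 0 0.6; 0 0 0 0 0 0 0.6"

```text
time: 3.3
ee_pos: [606.6, 40.7, 29.1]
eef_rot: [[-1.0, 0.02, -0.001], [0.02, 1.0, 0.0], [0.001, 0.0, -1.0]]
wrist_force: [0.6, 0.0, 0.2]
finger_gap: 0.605
gripper_force: 0.0
```

Request:
send_rows --motion "0 0 0 0 -5 0 0.6; 0 0 0 0 -4 0 0.6; 0 0 0 0 -2 0 0.6; 0 0 0 0 -2 0 0.6; 0 0 0 0 -2 0 0.6; 0 0 0 0 -2 0 0.6; 0 0 0 0 -2 0 0.6; 0 0 0 0 -2 0 0.6; 0 0 0 0 -2 0 0.6; 0 0 0 0 -2 0 0.6; 0 0 0 0 -2 0 0.6; 0 0 0 0 -2 0 0.6; 0 0 0 0 -2 0 0.6; 0 0 0 0 -2 0 0.6; 0 0 0 0 -2 0 0.6; 0 0 0 0 -2 0 0.6; 0 0 0 0 -2 0 0.6; 0 0 0 0 -2 0 0.6; 0 0 0 0 -2 0 0.6; 0 0 0 0 -2 0 0.6"

```text
time: 5.3
ee_pos: [605.9, -4.5, 29.5]
eef_rot: [[-1.0, 0.02, -0.0], [0.02, 1.0, -0.0], [0.0, -0.0, -1.0]]
wrist_force: [0.7, 1.8, 1.7]
finger_gap: 0.601
gripper_force: 0.8
```

Run:
```python
from h import *
s=capture("scene")
cv2.imwrite("pics/e1.png",cv2.resize(s[170:265,250:390],None,fx=5,fy=5,interpolation=cv2.INTER_CUBIC)); x=get_state();print(x["ee_pos"],x["wrist_force"])
```

```text
[605.86426917  -4.75326353  29.43630519] [-0.0133932   0.86032458  1.12616043]
```

View pics/e1.png

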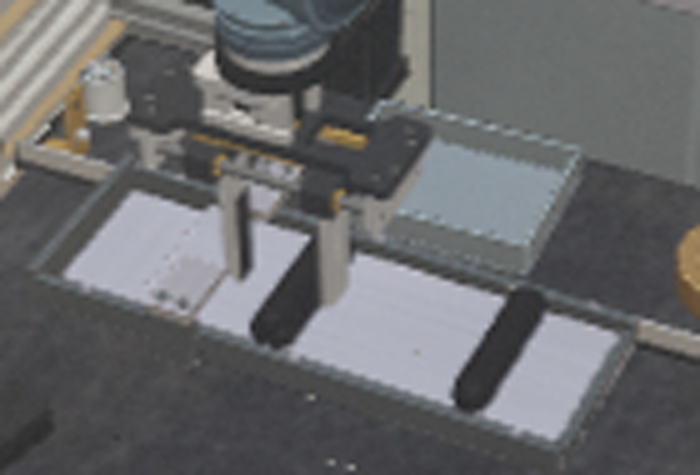

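The out-of-round roller (crop (285,310)) follows the rear finger. The gauge jaw at (185,280) is still about 28 mm ahead, and the force is about 1 N.

Request:
send_rows --motion "0 0 0 0 -2 0 0.6; 0 0 0 0 -2 0 0.6; 0 0 0 0 -2 0 0.6; 0 0 0 0 -2 0 0.6; 0 0 0 0 -2 0 0.6; 0 0 0 0 -2 0 0.6; 0 0 0 0 -2 0 0.6; 0 0 0 0 -2 0 0.6; 0 0 0 0 -1 0 0.6; 0 0 0 0 -1 0 0.6; 0 0 0 0 -1 0 0.6; 0 0 0 0 -1 0 0.6; 0 0 0 0 0 0 0.6"

```text
time: 6.65
ee_pos: [605.5, -24.5, 29.4]
eef_rot: [[-1.0, 0.02, -0.0], [0.02, 1.0, -0.0], [0.0, -0.0, -1.0]]
wrist_force: [0.5, 0.7, 0.0]
finger_gap: 0.601
gripper_force: 0.4
```

Request:
send_rows --motion "0 0 0 0 -1 0 0.6; 0 0 0 0 -1 0 0.6; 0 0 0 0 0 0 0.6"

```text
time: 6.95
ee_pos: [605.4, -26.5, 29.5]
eef_rot: [[-1.0, 0.02, -0.0], [0.02, 1.0, -0.0], [0.0, -0.0, -1.0]]
wrist_force: [-0.1, 1.0, -0.1]
finger_gap: 0.601
gripper_force: 0.4
```

Request:
send_rows --motion "0 0 0 0 -1 0 0.6; 0 0 0 0 -1 0 0.6; 0 0 0 0 0 0 0.6"

```text
time: 7.25
ee_pos: [605.4, -28.5, 29.4]
eef_rot: [[-1.0, 0.02, -0.0], [0.02, 1.0, -0.0], [0.0, -0.0, -1.0]]
wrist_force: [-0.4, 1.1, 0.2]
finger_gap: 0.6
gripper_force: 0.4
```

Request:
send_rows --motion "0 0 0 0 -1 0 0.6; 0 0 0 0 0 0 0.6"

```text
time: 7.45
ee_pos: [605.4, -29.4, 29.5]
eef_rot: [[-1.0, 0.02, -0.0], [0.02, 1.0, -0.0], [0.0, -0.0, -1.0]]
wrist_force: [-0.2, 1.4, -0.7]
finger_gap: 0.599
gripper_force: 0.4
```

Request:
send_rows --motion "0 0 0 0 -1 0 0.6; 0 0 0 0 0 0 0.6"

```text
time: 7.65
ee_pos: [605.4, -30.4, 29.4]
eef_rot: [[-1.0, 0.02, 0.0], [0.02, 1.0, -0.0], [-0.0, -0.0, -1.0]]
wrist_force: [-0.2, 0.5, 0.7]
finger_gap: 0.601
gripper_force: 0.4
```

Request:
send_rows --motion "0 0 0 0 -1 0 0.6; 0 0 0 0 0 0 0.6"

```text
time: 7.85
ee_pos: [605.3, -31.4, 29.4]
eef_rot: [[-1.0, 0.02, -0.0], [0.02, 1.0, -0.0], [0.0, -0.0, -1.0]]
wrist_force: [0.5, 0.1, 0.2]
finger_gap: 0.601
gripper_force: 0.4
```

Request:
send_rows --motion "0 0 0 0 -1 0 0.6; 0 0 0 0 0 0 0.6"

```text
time: 8.05
ee_pos: [605.3, -32.4, 29.4]
eef_rot: [[-1.0, 0.02, -0.0], [0.02, 1.0, -0.0], [0.0, -0.0, -1.0]]
wrist_force: [-0.7, 0.4, -0.2]
finger_gap: 0.6
gripper_force: 0.4
```

Request:
send_rows --motion "0 0 0 0 -1 0 0.6; 0 0 0 0 0 0 0.6"

```text
time: 8.25
ee_pos: [605.3, -33.4, 29.5]
eef_rot: [[-1.0, 0.02, -0.0], [0.02, 1.0, -0.0], [0.0, -0.0, -1.0]]
wrist_force: [0.6, 1.0, 0.0]
finger_gap: 0.598
gripper_force: 0.4
```

Run:
```python
from h import *
s=capture("scene")
cv2.imwrite("pics/e2.png",cv2.resize(s[180:260,250:390],None,fx=5.5,fy=5.5,interpolation=cv2.INTER_CUBIC)); x=get_state();print(x["ee_pos"],x["wrist_force"])
```

```text
[605.28254485 -33.42224266  29.43404621] [-0.01620901  0.86156061  0.07978082]
```

View pics/e2.png

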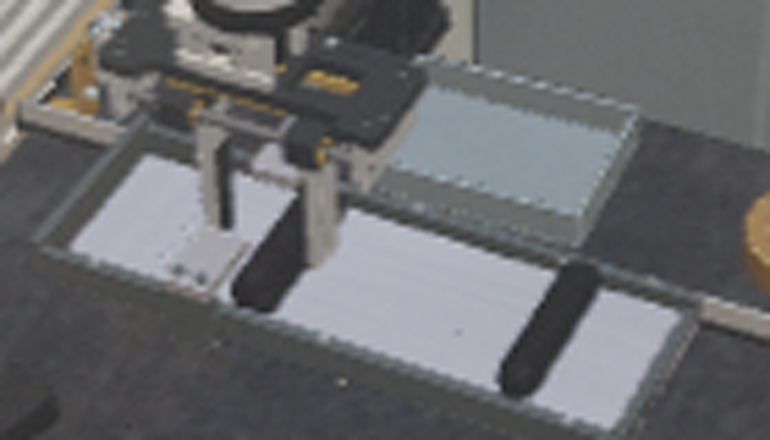

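The roller (crop (275,265)) is just before the jaw edge (242,262) and still in contact with the rear finger. Continuing in 1 mm steps.

Request:
send_rows --motion "0 0 0 0 -1 0 0.6; 0 0 0 0 0 0 0.6"

```text
time: 8.5
ee_pos: [605.3, -34.4, 29.4]
eef_rot: [[-1.0, 0.02, -0.0], [0.02, 1.0, -0.0], [0.0, -0.0, -1.0]]
wrist_force: [0.2, 1.9, 0.8]
finger_gap: 0.596
gripper_force: 0.4
```

Request:
send_rows --motion "0 0 0 0 -1 0 0.6; 0 0 0 0 0 0 0.6"

```text
time: 8.7
ee_pos: [605.3, -35.4, 29.5]
eef_rot: [[-1.0, 0.02, 0.0], [0.02, 1.0, -0.0], [-0.0, -0.0, -1.0]]
wrist_force: [-0.2, 0.4, -0.9]
finger_gap: 0.599
gripper_force: 0.4
```

Request:
send_rows --motion "0 0 0 0 -1 0 0.6; 0 0 0 0 0 0 0.6"

```text
time: 8.9
ee_pos: [605.3, -36.4, 29.4]
eef_rot: [[-1.0, 0.02, -0.0], [0.02, 1.0, -0.0], [0.0, -0.0, -1.0]]
wrist_force: [-0.0, 0.5, 0.5]
finger_gap: 0.6
gripper_force: 0.4
```

Request:
send_rows --motion "0 0 0 0 -1 0 0.6; 0 0 0 0 0 0 0.6"

```text
time: 9.1
ee_pos: [605.3, -37.3, 29.4]
eef_rot: [[-1.0, 0.02, 0.0], [0.02, 1.0, 0.0], [-0.0, 0.0, -1.0]]
wrist_force: [0.3, 1.6, -0.4]
finger_gap: 0.6
gripper_force: 0.8
```

Request:
send_rows --motion "0 0 0 0 -1 0 0.6; 0 0 0 0 0 0 0.6"

```text
time: 9.3
ee_pos: [605.2, -37.7, 29.3]
eef_rot: [[-1.0, 0.02, 0.0], [0.02, 1.0, 0.001], [-0.0, 0.001, -1.0]]
wrist_force: [0.6, 5.3, 0.8]
finger_gap: 0.603
gripper_force: 2.5
```

Request:
send_rows --motion "0 0 0 0 -0.5 0 0.6; 0 0 0 0 0 0 0.6"

```text
time: 9.5
ee_pos: [605.2, -37.8, 29.3]
eef_rot: [[-1.0, 0.02, 0.0], [0.02, 1.0, 0.002], [0.0, 0.002, -1.0]]
wrist_force: [2.0, 5.5, -1.3]
finger_gap: 0.601
gripper_force: 3.1
```

Request:
send_rows --motion "0 0 0 0 -0.5 0 0.6; 0 0 0 0 0 0 0.6"

```text
time: 9.7
ee_pos: [605.2, -37.9, 29.2]
eef_rot: [[-1.0, 0.02, 0.0], [0.02, 1.0, 0.002], [-0.0, 0.002, -1.0]]
wrist_force: [2.1, 7.4, -0.8]
finger_gap: 0.6
gripper_force: 3.7
```

It caught at about 7 N, steady for over 0.3 s. Easing off and drawing it back with the front finger.

Request:
send_rows --motion "0 0 0 0 1 0 0.6; 0 0 0 0 2 0 0.6; 0 0 0 0 4 0 0.6; 0 0 0 0 4 0 0.6; 0 0 0 0 4 0 0.6; 0 0 0 0 4 0 0.6; 0 0 0 0 2 0 0.6; 0 0 0 0 2 0 0.6; 0 0 0 0 2 0 0.6; 0 0 0 0 3 0 0.6; 0 0 0 0 3 0 0.6; 0 0 0 0 3 0 0.6; 0 0 0 0 3 0 0.6; 0 0 0 0 3 0 0.6; 0 0 0 0 3 0 0.6; 0 0 0 0 3 0 0.6; 0 0 0 0 3 0 0.6; 0 0 0 0 3 0 0.6; 0 0 0 0 2 0 0.6; 0 0 0 0 0 0 0.6"

```text
time: 11.7
ee_pos: [606.2, 15.1, 29.4]
eef_rot: [[-1.0, 0.02, -0.0], [0.02, 1.0, 0.0], [0.0, 0.0, -1.0]]
wrist_force: [-0.5, 0.2, -0.3]
finger_gap: 0.599
gripper_force: 0.2
```

Request:
send_rows --motion "0 0 0 0 0 2 0.5; 0 0 0 0 0 0 0.45; 0 0 0 0 0 0 0.42; 0 0 0 0 0 0 0.39; 0 0 0 0 0 0 0.36; 0 0 0 0 0 0 0.33; 0 0 0 0 0 0 0.2; 0 0 0 0 0 0 0.2; 0 0 0 0 0 0 0.2; 0 0 0 0 0 0 0.2" --newtons 25

```text
time: 12.7
ee_pos: [606.2, 14.7, 27.4]
eef_rot: [[-1.0, 0.02, -0.0], [0.02, 1.0, 0.0], [0.0, 0.0, -1.0]]
wrist_force: [-1.1, -1.8, -0.1]
finger_gap: 0.338
gripper_force: 25.0
```

Request:
send_rows --motion "0 0 0 0 0 -4 0.2; 0 0 0 0 0 -8 0.2; 0 0 0 0 0 -20 0.2; 0 0 0 0 0 -25 0.2; 0 0 0 0 0 -20 0.2; 0 0 0 0 0 -6 0.2; 0 0 0 0 0 0 0.2"

```text
time: 13.4
ee_pos: [606.9, 14.7, 111.6]
eef_rot: [[-1.0, 0.02, 0.002], [0.02, 1.0, -0.0], [-0.002, -0.0, -1.0]]
wrist_force: [0.1, -0.7, -2.6]
finger_gap: 0.333
gripper_force: 25.0
```

Request:
send_rows --motion "0 0 0.139 0 0 0 0.2; 0 0 0.139 0 0 0 0.2; 0 0 0.139 0 0 0 0.2; 0 0 0.139 0 0 0 0.2; 0 0 0.139 0 0 0 0.2; 0 0 0.139 0 0 0 0.2; 0 0 0.139 0 0 0 0.2; 0 0 0.139 0 0 0 0.2; 0 0 0.139 0 0 0 0.2; 0 0 0.139 0 0 0 0.2; 0 0 0.139 0 0 0 0.2; 0 0 0 5 -20 0 0.2; 0 0 0 8 -33 0 0.2; 0 0 0 8 -33 0 0.2; 0 0 0 8 -33 0 0.2; 0 0 0 8 -26 0 0.2; 0 0 0 0 -8 0 0.2; 0 0 0 0 0 0 0.2"

```text
time: 15.2
ee_pos: [451.5, 48.4, 109.6]
eef_rot: [[-0.022, 1.0, -0.001], [1.0, 0.022, 0.0], [0.0, -0.001, -1.0]]
wrist_force: [0.4, 0.8, -3.0]
finger_gap: 0.339
gripper_force: 25.0
```

Run:
```python
from h import *
s=capture("scene"); t=capture("top")
a=cv2.resize(s[170:260,250:390],(560,360),interpolation=cv2.INTER_CUBIC)
b=cv2.resize(t[150:250,250:330],(240,300),interpolation=cv2.INTER_CUBIC); o=np.zeros((360,800,3),np.uint8); o[:,:560]=a; o[:300,560:]=b
cv2.imwrite("pics/f1.png",o); x=get_state();print(x["ee_pos"],x["wrist_force"],x["finger_gap"])
```

```text
[453.36973636  47.98280486 110.52500215] [-0.55821254  0.22843382 -2.34291734] 0.3334647120682444
```

View pics/f1.png

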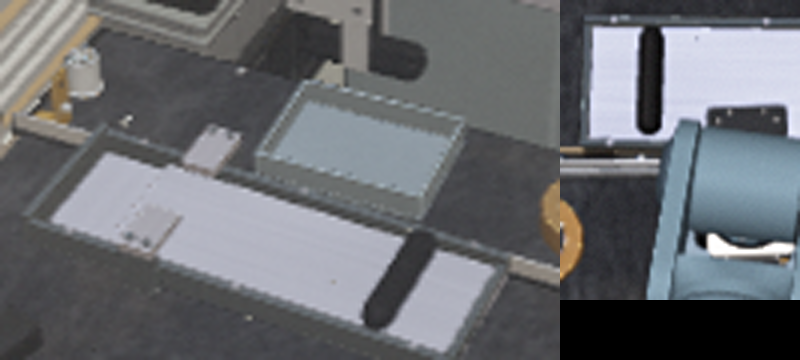

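The roller is held level with its axis along the tray's long side (crop (405,60)), and the round one is undisturbed on the lane. Lowering.

Request:
send_rows --motion "0 0 0 0 0 20 0.2; 0 0 0 0 0 25 0.2; 0 0 0 0 0 25 0.2; 0 0 0 0 0 15 0.2; 0 0 0 0 0 8 0.2; 0 0 0 0 0 5 0.2; 0 0 0 0 0 2 0.2; 0 0 0 0 0 0 0.2; 0 0 0 0 0 0 0.2"

```text
time: 16.2
ee_pos: [453.3, 48.2, 11.2]
eef_rot: [[-0.022, 1.0, 0.002], [1.0, 0.022, -0.0], [-0.0, 0.002, -1.0]]
wrist_force: [-0.1, -0.0, -3.4]
finger_gap: 0.335
gripper_force: 25.0
```

Request:
send_rows --motion "0 0 0 0 0 1 0.2; 0 0 0 0 0 0 0.2; 0 0 0 0 0 0 0.2"

```text
time: 16.5
ee_pos: [452.6, 48.3, 9.6]
eef_rot: [[-0.022, 1.0, 0.0], [1.0, 0.022, -0.0], [-0.0, 0.0, -1.0]]
wrist_force: [0.2, -1.4, -2.9]
finger_gap: 0.336
gripper_force: 25.0
```

Request:
send_rows --motion "0 0 0 0 0 1 0.2; 0 0 0 0 0 0 0.2; 0 0 0 0 0 0 0.2"

```text
time: 16.8
ee_pos: [452.5, 48.3, 8.5]
eef_rot: [[-0.022, 1.0, 0.0], [1.0, 0.022, -0.0], [-0.0, 0.0, -1.0]]
wrist_force: [0.6, 0.6, -2.2]
finger_gap: 0.336
gripper_force: 25.0
```

Request:
send_rows --motion "0 0 0 0 0 0.5 0.2; 0 0 0 0 0 0 0.2; 0 0 0 0 0 0 0.2"

```text
time: 17.1
ee_pos: [452.6, 48.3, 8.4]
eef_rot: [[-0.022, 1.0, -0.0], [1.0, 0.022, -0.0], [-0.0, -0.0, -1.0]]
wrist_force: [-4.1, -0.3, 6.7]
finger_gap: 0.337
gripper_force: 25.0
```

Request:
send_rows --motion "0 0 0 0 0 0.5 0.2; 0 0 0 0 0 0 0.2; 0 0 0 0 0 0 0.2"

```text
time: 17.4
ee_pos: [452.6, 48.3, 8.4]
eef_rot: [[-0.022, 1.0, -0.001], [1.0, 0.022, -0.0], [-0.0, -0.001, -1.0]]
wrist_force: [-4.4, 0.2, 10.0]
finger_gap: 0.338
gripper_force: 25.0
```

On the floor (+10 N). Releasing gently, then moving behind the round roller with shut fingers.

Request:
send_rows --motion "0 0 0 0 0 -0.5 0.36; 0 0 0 0 0 0 0.38; 0 0 0 0 0 0 0.4; 0 0 0 0 0 0 0.43; 0 0 0 0 0 0 0.47; 0 0 0 0 0 0 0.5; 0 0 0 0 0 0 0.52; 0 0 0 0 0 0 0.54; 0 0 0 0 0 0 0.54; 0 0 0 0 0 -5 0.54; 0 0 0 0 0 -15 0.54; 0 0 0 0 0 -30 0.54; 0 0 0 0 0 -35 0.54; 0 0 0 0 0 -25 0.54"

```text
time: 18.8
ee_pos: [453.2, 48.2, 120.5]
eef_rot: [[-0.022, 1.0, 0.003], [1.0, 0.022, -0.0], [-0.0, 0.003, -1.0]]
wrist_force: [0.6, -0.0, -0.5]
finger_gap: 0.538
gripper_force: 0.0
```

Request:
send_rows --motion "0 0 0 26 32 0 0.3; 0 0 0 26 32 0 0; 0 0 0 26 32 0 0; 0 0 0 26 32 0 0; 0 0 0 27 32 0 0; 0 0 -0.139 0 0 0 0; 0 0 -0.139 0 0 0 0; 0 0 -0.139 0 0 0 0; 0 0 -0.139 0 0 0 0; 0 0 -0.139 0 0 0 0; 0 0 -0.139 0 0 0 0; 0 0 -0.139 0 0 0 0; 0 0 -0.139 0 0 0 0; 0 0 -0.139 0 0 0 0; 0 0 -0.139 0 0 0 0; 0 0 -0.139 0 0 0 0; 0 0 0 0 0 0 0" --newtons 10

```text
time: 20.5
ee_pos: [609.5, 182.8, 118.2]
eef_rot: [[-1.0, 0.02, 0.0], [0.02, 1.0, -0.0], [-0.0, -0.0, -1.0]]
wrist_force: [-0.0, 0.2, -0.3]
finger_gap: 0.008
gripper_force: 0.0
```

Run:
```python
from h import *
s=capture("scene"); t=capture("top")
a=cv2.resize(s[170:270,260:400],(560,400),interpolation=cv2.INTER_CUBIC)
b=cv2.resize(t[150:250,250:330],(240,300),interpolation=cv2.INTER_CUBIC); o=np.zeros((400,800,3),np.uint8); o[:,:560]=a; o[:300,560:]=b
cv2.imwrite("pics/g1.png",o)
for r in blobs((t[212:248,292:338].max(2)<60),60): print("tray roller",ray("top",np.array(r[0])+[292,212],20).round(0),r[1])
x=get_state();print(x["ee_pos"],x["wrist_force"],x["finger_gap"])
```

```text
tray roller [451.  48.  20.] (9.0, 34.0)
[609.56493302 182.82370078 118.15603125] [-0.26063037  0.09819375 -0.33979883] 0.004615478564582572
```

View pics/g1.png

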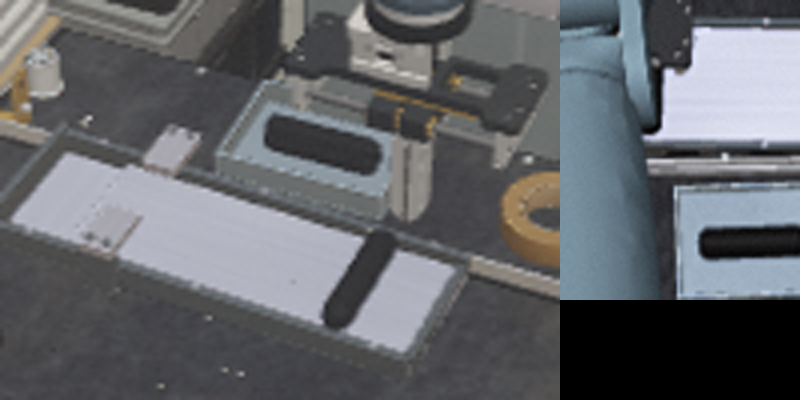

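The rejected roller lies flat in the tray at (451,48), near its centre. The shut fingers (crop (410,180)) are behind the round roller (360,280). Descending and pushing gently.

Request:
send_rows --motion "0 0 0 0 0 30 0; 0 0 0 0 0 30 0; 0 0 0 0 0 15 0; 0 0 0 0 0 8 0; 0 0 0 0 0 6 0; 0 0 0 0 0 0 0; 0 0 0 0 0 0 0"

```text
time: 21.3
ee_pos: [610.5, 182.9, 30.2]
eef_rot: [[-1.0, 0.02, 0.002], [0.02, 1.0, 0.0], [-0.002, 0.0, -1.0]]
wrist_force: [-0.1, -0.5, -0.9]
finger_gap: 0.008
gripper_force: 0.0
```

Request:
send_rows --motion "0 0 0 0 -2 0 0; 0 0 0 0 -2 0 0; 0 0 0 0 -2 0 0; 0 0 0 0 -2 0 0; 0 0 0 0 -2 0 0; 0 0 0 0 -2 0 0; 0 0 0 0 -2 0 0; 0 0 0 0 -3 0 0; 0 0 0 0 -3 0 0; 0 0 0 0 -3 0 0; 0 0 0 0 -3 0 0; 0 0 0 0 -3 0 0; 0 0 0 0 -3 0 0; 0 0 0 0 -3 0 0; 0 0 0 0 -3 0 0; 0 0 0 0 -3 0 0; 0 0 0 0 -3 0 0; 0 0 0 0 -3 0 0; 0 0 0 0 -3 0 0; 0 0 0 0 -3 0 0"

```text
time: 23.3
ee_pos: [608.5, 129.6, 29.0]
eef_rot: [[-1.0, 0.02, 0.0], [0.02, 1.0, -0.0], [-0.0, -0.0, -1.0]]
wrist_force: [-0.2, -0.1, 0.2]
finger_gap: 0.006
gripper_force: 0.1
```

Request:
send_rows --motion "0 0 0 0 -3 0 0; 0 0 0 0 -3 0 0; 0 0 0 0 -3 0 0; 0 0 0 0 -3 0 0; 0 0 0 0 -3 0 0; 0 0 0 0 -3 0 0; 0 0 0 0 -3 0 0; 0 0 0 0 -3 0 0; 0 0 0 0 -3 0 0; 0 0 0 0 -3 0 0; 0 0 0 0 -3 0 0; 0 0 0 0 -3 0 0; 0 0 0 0 -3 0 0; 0 0 0 0 -3 0 0; 0 0 0 0 -3 0 0; 0 0 0 0 -3 0 0; 0 0 0 0 -3 0 0; 0 0 0 0 -3 0 0; 0 0 0 0 -3 0 0; 0 0 0 0 -3 0 0"

```text
time: 25.3
ee_pos: [607.3, 69.6, 28.9]
eef_rot: [[-1.0, 0.02, -0.0], [0.02, 1.0, -0.0], [0.0, -0.0, -1.0]]
wrist_force: [0.1, -0.3, -0.5]
finger_gap: 0.005
gripper_force: 0.1
```

Run:
```python
from h import *
s=capture("scene")
cv2.imwrite("pics/h1.png",cv2.resize(s[170:270,250:390],(700,500),interpolation=cv2.INTER_CUBIC)); x=get_state();print(x["time"],x["ee_pos"],x["wrist_force"])
```

```text
25.35 [607.33194445  69.18907048  28.93435708] [ 0.37061469 -0.42776419  0.06387802]
```

View pics/h1.png

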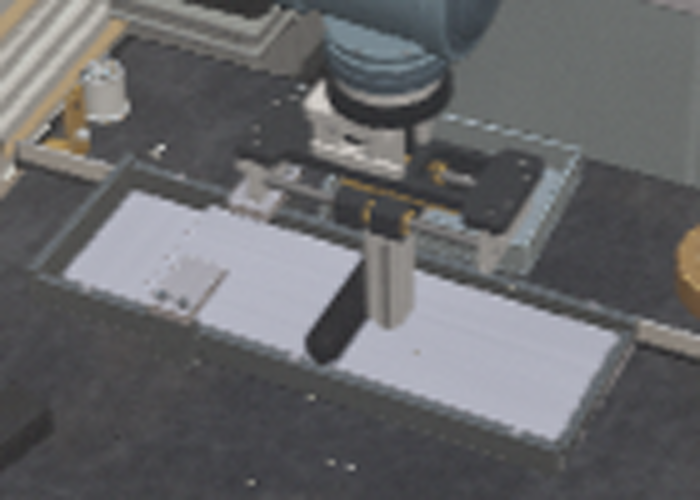

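The round roller (crop (340,320)) rolls squarely ahead of the fingers, with the gauge at (190,280). Continuing and watching the force.

Request:
send_rows --motion "0 0 0 0 -2.5 0 0; 0 0 0 0 -2.5 0 0; 0 0 0 0 -2.5 0 0; 0 0 0 0 -2.5 0 0; 0 0 0 0 -2.5 0 0; 0 0 0 0 -2.5 0 0; 0 0 0 0 -2.5 0 0; 0 0 0 0 -2.5 0 0; 0 0 0 0 -2.5 0 0; 0 0 0 0 -2.5 0 0; 0 0 0 0 -2.5 0 0; 0 0 0 0 -2.5 0 0; 0 0 0 0 -2.5 0 0; 0 0 0 0 -2.5 0 0; 0 0 0 0 -2.5 0 0; 0 0 0 0 -2.5 0 0; 0 0 0 0 -2.5 0 0; 0 0 0 0 -2.5 0 0"

```text
time: 27.15
ee_pos: [606.4, 24.6, 29.0]
eef_rot: [[-1.0, 0.02, -0.0], [0.02, 1.0, -0.0], [0.0, -0.0, -1.0]]
wrist_force: [-0.2, 0.1, 0.1]
finger_gap: 0.009
gripper_force: 0.1
```

Request:
send_rows --motion "0 0 0 0 -2 0 0; 0 0 0 0 -2 0 0; 0 0 0 0 -2 0 0; 0 0 0 0 -2 0 0; 0 0 0 0 -2 0 0"

```text
time: 27.65
ee_pos: [606.2, 14.7, 29.0]
eef_rot: [[-1.0, 0.02, 0.0], [0.02, 1.0, 0.0], [-0.0, 0.0, -1.0]]
wrist_force: [-0.1, -0.5, 0.3]
finger_gap: 0.003
gripper_force: 0.1
```

Request:
send_rows --motion "0 0 0 0 -1 0 0; 0 0 0 0 -1 0 0; 0 0 0 0 -1 0 0; 0 0 0 0 -1 0 0"

```text
time: 28.05
ee_pos: [606.2, 10.8, 29.0]
eef_rot: [[-1.0, 0.02, 0.0], [0.02, 1.0, 0.0], [-0.0, 0.0, -1.0]]
wrist_force: [0.3, -0.3, 0.1]
finger_gap: 0.005
gripper_force: 0.1
```

Request:
send_rows --motion "0 0 0 0 -1 0 0; 0 0 0 0 -1 0 0; 0 0 0 0 -1 0 0; 0 0 0 0 -1 0 0"

```text
time: 28.45
ee_pos: [606.1, 6.8, 28.9]
eef_rot: [[-1.0, 0.02, -0.0], [0.02, 1.0, 0.0], [0.0, 0.0, -1.0]]
wrist_force: [0.3, 0.6, -0.4]
finger_gap: 0.006
gripper_force: 0.1
```

Request:
send_rows --motion "0 0 0 0 -1 0 0; 0 0 0 0 -1 0 0; 0 0 0 0 -1 0 0; 0 0 0 0 -1 0 0"

```text
time: 28.85
ee_pos: [606.0, 2.8, 29.0]
eef_rot: [[-1.0, 0.02, -0.0], [0.02, 1.0, -0.0], [0.0, -0.0, -1.0]]
wrist_force: [-0.5, 0.2, -0.5]
finger_gap: 0.003
gripper_force: 0.1
```

Request:
send_rows --motion "0 0 0 0 -1.5 0 0; 0 0 0 0 -1.5 0 0; 0 0 0 0 -1.5 0 0; 0 0 0 0 -1.5 0 0; 0 0 0 0 -1.5 0 0; 0 0 0 0 -1.5 0 0"

```text
time: 29.45
ee_pos: [605.8, -6.3, 29.0]
eef_rot: [[-1.0, 0.02, -0.0], [0.02, 1.0, 0.0], [0.0, 0.0, -1.0]]
wrist_force: [-0.1, 0.5, 0.6]
finger_gap: 0.001
gripper_force: 0.1
```

Run:
```python
from h import *
t=capture("top")
for r in rollers(t,36,(325,158,381,197)): print(r)
s=capture("scene")
m=np.zeros(s.shape[:2],np.uint8); m[205:245,255:345]=s[205:245,255:345].max(2)<60
for r in blobs(m,15): print("scene",np.round(r[0]),np.round(r[1]),ray("scene",r[0],36).round(0))
```

```text
scene [297. 227.] [ 6. 18.] [623. -29.  36.]
scene [338. 208.] [ 6. 12.] [484.  57.  36.]
```

The roller is at y≈-30, under the jaws, with no resistance. Continuing through.

Request:
send_rows --motion "0 0 0 0 -1.5 0 0; 0 0 0 0 -1.5 0 0; 0 0 0 0 -1.5 0 0; 0 0 0 0 -1.5 0 0; 0 0 0 0 -1.5 0 0; 0 0 0 0 -1.5 0 0; 0 0 0 0 -1.5 0 0; 0 0 0 0 -1.5 0 0"

```text
time: 30.35
ee_pos: [605.6, -18.3, 29.0]
eef_rot: [[-1.0, 0.02, -0.0], [0.02, 1.0, -0.0], [0.0, -0.0, -1.0]]
wrist_force: [0.0, -0.3, 0.5]
finger_gap: 0.004
gripper_force: 0.1
```

Request:
send_rows --motion "0 0 0 0 -2 0 0; 0 0 0 0 -2 0 0; 0 0 0 0 -2 0 0; 0 0 0 0 -2 0 0; 0 0 0 0 -2 0 0; 0 0 0 0 -2 0 0; 0 0 0 0 -2 0 0; 0 0 0 0 -2 0 0"

```text
time: 31.15
ee_pos: [605.3, -34.3, 29.0]
eef_rot: [[-1.0, 0.02, 0.0], [0.02, 1.0, -0.0], [-0.0, -0.0, -1.0]]
wrist_force: [0.2, -0.1, 0.3]
finger_gap: 0.008
gripper_force: 0.1
```

Request:
send_rows --motion "0 0 0 0 -2 0 0; 0 0 0 0 -2 0 0; 0 0 0 0 -2 0 0; 0 0 0 0 -2 0 0; 0 0 0 0 -2 0 0; 0 0 0 0 -2 0 0; 0 0 0 0 -2 0 0; 0 0 0 0 -2 0 0; 0 0 0 0 -2 0 0; 0 0 0 0 -2 0 0; 0 0 0 0 -2 0 0; 0 0 0 0 -2 0 0; 0 0 0 0 -2 0 0; 0 0 0 0 -2 0 0; 0 0 0 0 -2 0 0; 0 0 0 0 -2 0 0; 0 0 0 0 0 0 0; 0 0 0 0 0 0 0"

```text
time: 32.95
ee_pos: [604.6, -66.2, 28.9]
eef_rot: [[-1.0, 0.02, -0.0], [0.02, 1.0, -0.0], [0.0, -0.0, -1.0]]
wrist_force: [-0.1, -0.2, 0.6]
finger_gap: 0.003
gripper_force: 0.0
```

Run:
```python
from h import *
s=capture("scene")
m=np.zeros(s.shape[:2],np.uint8); m[200:245,255:345]=s[200:245,255:345].max(2)<60
for r in blobs(m,15): print("scene",np.round(r[0]),np.round(r[1]),ray("scene",r[0],27).round(0))
```

```text
scene [279. 220.] [ 7. 21.] [ 608. -102.   27.]
scene [336. 205.] [19.  8.] [462.  39.  27.]
```

Request:
send_rows --motion "0 0 0 0 -2 0 0; 0 0 0 0 -2 0 0; 0 0 0 0 -2 0 0; 0 0 0 0 -2 0 0; 0 0 0 0 -2 0 0; 0 0 0 0 -2 0 0; 0 0 0 0 -2 0 0; 0 0 0 0 -2 0 0; 0 0 0 0 0 0 0; 0 0 0 0 0 0 0; 0 0 0 0 0 0 0"

```text
time: 34.1
ee_pos: [604.3, -82.0, 28.9]
eef_rot: [[-1.0, 0.02, -0.0], [0.02, 1.0, 0.0], [0.0, 0.0, -1.0]]
wrist_force: [0.6, 0.0, 1.0]
finger_gap: 0.003
gripper_force: 0.0
```

Request:
send_rows --motion "0 0 0 0 3 0 0; 0 0 0 0 6 0 0; 0 0 0 0 6 0 0; 0 0 0 0 0 -15 0; 0 0 0 0 0 -25 0; 0 0 0 0 0 -30 0; 0 0 0 0 0 -35 0; 0 0 0 0 0 -40 0; 0 0 0 0 35 -20 0; 0 0 0 0 40 0 0; 0 0 0 0 40 0 0; 0 0 0 0 40 0 0; 0 0 0 0 40 0 0; 0 0 0 0 40 0 0; 0 0 0 0 40 0 0; 0 0 0 0 30 0 0; 0 0 0 0 0 0 0; 0 0 0 0 0 0 0"

```text
time: 35.9
ee_pos: [610.6, 238.1, 194.8]
eef_rot: [[-1.0, 0.018, 0.001], [0.018, 1.0, -0.0], [-0.001, -0.0, -1.0]]
wrist_force: [0.4, -0.7, -0.3]
finger_gap: 0.007
gripper_force: 0.0
```

Run:
```python
from h import *
t=capture("top"); s=capture("scene")
for r in rollers(t,27,(325,158,381,197)): print("top",r)
for r in rollers(t,20,(285,205,345,254)): print("tray",r)
m=np.zeros(s.shape[:2],np.uint8); m[200:245,255:345]=s[200:245,255:345].max(2)<60
for r in blobs(m,15): print("scene",np.round(r[0]),np.round(r[1]),ray("scene",r[0],27).round(0))
x=get_state();print(x["time"],x["ee_pos"],x["wrist_force"])
t0=cv2.imread("pics/top0.png"); s0=cv2.imread("pics/scene0.png")
for n,a,b,(x0,y0,x1,y1) in [("tape",t,t0,(220,210,262,250)),("foot",t,t0,(392,215,416,240)),("hex",t,t0,(145,215,210,258)),("tape s",s,s0,(382,205,416,240)),("hex s",s,s0,(428,228,490,252))]:
    print(n,cv2.phaseCorrelate(np.float64(a[y0:y1,x0:x1].mean(2)),np.float64(b[y0:y1,x0:x1].mean(2))))
```

```text
top (array([376.5, 177.4]), array([ 605.1, -138.4,   27. ]), np.float64(112.7), np.float64(26.6), np.float64(-178.8))
tray (array([314. , 230.4]), array([450.9,  48.5,  20. ]), np.float64(99.7), np.float64(28.8), np.float64(-88.8))
tray (array([314.5, 230.5]), array([450.6,  46.9,  20. ]), np.float64(173.4), np.float64(131.7), np.float64(-90.8))
scene [272. 216.] [ 3. 24.] [ 600. -130.   27.]
scene [336. 205.] [19.  8.] [462.  40.  27.]
36.0 [610.80184739 236.84069135 194.50642649] [ 0.45686609 -0.22548671 -0.09076175]
tape ((-4.319082540099458, -8.533373200368775), 0.1125349307799052)
foot ((0.010837525562504169, 0.5459312689524101), 1.002373472558736)
hex ((0.0052195275869166835, 0.5070926585036233), 0.9118486949771378)
tape s ((0.41476708577745214, -0.08295359869046948), 0.8031155757111315)
hex s ((0.04929717881319817, -0.03777732315691651), 0.9651051883235401)
```

```bash
python3 -c "
from bench import *
print(finish_job())"
```

```text
the job is handed in; nothing more can be done
None
```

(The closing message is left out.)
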